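# Clamp a lamp frame in its assembly jig with a lever bolt

## Robot

A 7-joint arm with a two-finger parallel gripper is mounted at the origin on the work surface. World frame = base frame: x ahead of the robot, y to its left, z up, the work surface at z = 0. Lengths are in m, angles in rad, forces in N, time in s.
With the tool pointing down it reaches from about 0.425 to 0.875 m from the base axis. Payload 8.4 kg.
Tool frame: the origin (TCP) lies midway between the tips of the shut fingers; the grasp point (between the pads) lies r.tcp_to_grasp behind it (r.tcp_to_grasp is the distance from the TCP to the grasp point, in m); z points along the fingers, y is the line along which they close (so a half turn about z gives the same grasp; the last joint's range is limited). The gripper opens to 85 mm and grips with 20 to 120 N. Pads are 22 mm wide; open, the fingers measure 114 mm over their backs; the gripper's body (76 mm by 85 mm) begins 54 mm behind the grasp point. The pads swing forward as they close: fully open they stand 13 mm farther back than shut.
Start: joints at [-0.099, 0.333, 0.04, 1.465, -0.013, 1.343, -0.059], TCP at [0.65, -0, 0.231] pointing down, gripper open.
Joint ranges: [-2.58, 2.58], [-0.38, 2.09], [-1.3, 1.39], [0.25, 2.4], [-1.5, 4.64], [0.08, 2.09], [-2.65, 2.65]. Speed limits (rad/s): [2.22, 2.22, 2.79, 2.79, 3.14, 3.14, 3.14].

## Interface

Orientations are given as a 3x3 rotation matrix whose columns are the frame's x, y, z axes.
In Python, from workcell import r gives the robot as it stands.
- The arm moves only by the tool jog_arm, never from a script. Its argument "steps" is a list of rows, each a list of 3 entries, a list of its own where there are three numbers: the shift along the tool's x, y, z each as a share of 100 mm, from -1 to 1, then the turn, a rotation vector about the tool's x, y, z each as a share of 180 degrees, from -1 to 1, then the gripper's target within -1 to 1 (fully open at 1, half-way at 0, shut at -1). In form: [[[tx, ty, tz], [wx, wy, wz], jaw], ...]. A call has 1 to 10 rows; each row is the pose to reach, as a shift and turn from the pose commanded when the call began, along the tool's axes at that moment, turning the shorter way round; what a row does not reach only later rows make up. A row lasts 1/8 s, in which the tool goes at most 62.5 mm and 10.7 degrees, less where a joint would pass 70% of its speed; a pose out of reach is approached as far as the arm can. A call with a number of a shift or a turn outside -1 to 1 is refused whole. A call with a gripper value outside its range is refused whole. The fingers move at their own pace and stop on an object; "grip_force" is the grip in N (left out, the last holds). Time passes only in rows, so rows that repeat a pose let the fingers close. It gives the time, the measured TCP pose, the force, the opening and the grip force at its end, in the units of the state.
- r.observe(): the state, without advancing time (a new reading comes with each control period).
- r.read_camera(name): name is "scene" or "side" or "wrist"; returns (picture, depth): 420x560x3 uint8, blue, green, red; 420x560 float32, m along the optical axis (not along the pixel's ray), 0 where there is no reading.
- r.camera_model(name): a dict with "intrinsics" (3x3 intrinsics, pixels), "distortion" ([k1, k2, p1, p2, k3] as OpenCV has them; the pictures are not rectified), "extrinsics" (4x4, takes a point from world to camera coordinates). Camera axes: x right, y up, looking along -z (the intrinsics and any distortion apply to the point x, -y, -z); pixel columns grow to the right and rows downward; lengths in m; the calibration is good to about 2 mm. A picture is of the moment at which its call begins: read the wrist's pose just before it. camera_model takes no time and is no camera call; for the wrist camera it gives the pose at the moment of the call.
- r.hand_in(): hands the job in; it is judged then, once.
The state is a dict: "clock": time; "qpos": joint angles; "qvel": joint speeds; "tau": joint torques, N m; "tcp_pos": TCP position; "tcp_rot": TCP orientation; "ft_force": force on the tool from outside, world axes, zero at the start; "ft_torque": the same for the moment, N m; "width": opening from 0.0 (shut) to 1.0 (fully open); "gripper_force": force on a finger pad.
Only numpy, scipy, OpenCV 4.12 (cv2) and the standard library are available. Lean on these libraries where they do the work, as an engineer would, in place of code of your own. Each camera call takes 0.05 s, during which the arm holds its last target. There are 200 camera calls.

## Task

Clamp the white lamp frame in the jig: turn the red-levered clamp bolt clockwise, pushing its open lever round like a crank, until its foot is snug on the frame (firm, but not forced, so that the frame is not crushed), then press the lever down until it is fully closed, and let go. Leave the other things on the bench where they are.

Things in the scene. Friction and masses are not known exactly. Their poses are not given: they have to be found in the camera images.
- jig: Blue C-clamp fixed to the bench; column 30 x 60 mm on its -x side, arm (72 x 46 mm, top 84 mm above the bench) over the near bar (30 mm wide, 36 high) of a white lamp frame, 215 x 300 mm, on a packing board whose height varies: the bar's top is 51 to 58 mm above the bench, not measured; where the foot meets it must be felt. Origin: on the bench under the bolt's axis, z up.
- bolt: Steel clamp bolt, upright in the jig's arm. Turned clockwise seen from above it screws down 20 mm per turn (3.18 mm per rad); the thread is stiff (0.06 N m) and stays where it is left. Snug after 0.5 to 3.4 rad, depending on the frame's height. Origin: at the lever's hinge pin, on the bolt's axis.
- pivot (a point): The lever's hinge pin, on the bolt's upright axis, 111 to 112 mm above the bench at the start. This frame turns and sinks with the bolt: z up, y along the hinge pin, x towards the side to which the lever folds.
- lever_tip (a point): Middle of the free end of the bolt's red lever, 85 mm from the hinge pin. The lever is a flat blade, 12 mm thick and 20 mm wide (its width along the pivot's y). Open, it leans outward like a crank, 0.7 rad (40 deg) from upright, its end 55 mm out from the bolt's axis and 65 mm above the pin: pushed sideways there it turns the bolt, with room all round.
- lever (a joint): Fold angle of the red lever: 0 = open (leaning 0.7 rad from upright towards the pivot's x; starts at 0 to 0.2), 0.85 = closed, folded down level at its stop, its top then 6 to 9 mm above the hinge pin. Press it down from above: 0.18 to 0.3 N m; stays where it is left. Closing works a cam that pushes the foot 1.2 mm further down and adds about 18 N of clamping force.
- foot: Black foot, 27 mm across, under the bolt; turns with it. Origin: its underside, 52.5 mm below the hinge pin when unloaded; springy: some 18 N per mm. On the bar it drags: the torque to turn the bolt on (felt while turning, not at rest) rises from 0.06 N m by about 0.9 N m per 100 N of foot force. Snug: 25 to 50 N, 0.3 to 0.5 N m, 6 to 9 N pushed at the lever's end. Over 75 N crushes the frame.
- driver: Bystander: cordless drill driver lying on its side, black and red, about 170 x 180 x 50 mm.
- psu: Bystander: white lamp power supply box 45 x 150 x 26 mm. Origin: centre of its underside.
- spare: Bystander: spare steel bolt with a red lever, lying on the bench, about 120 mm long (not the one to be used).
- tape: Bystander: yellow tape roll, 100 mm across, 24 mm high. Origin: centre of its underside.
- screwdriver: Bystander: hand screwdriver lying on the bench.
- screwbin: Bystander: small blue open bin 120 x 90 x 50 mm. Origin: centre of its underside.
- jar: Bystander: small closed jar, 60 mm across, 80 mm high. Origin: centre of its underside.
Things that resemble listed ones, but are neither listed nor needed, are in the scene too. There is more than one size of the jig; the job needs the larger.

How it is judged:
By the outcome, as a careful person would: the job done as asked, in the order asked, and still so for the second after the job is handed in, with the robot touching nothing.
It also fails if it takes over 58 s, if anything falls off the work surface, if the arm or the gripper's body presses on something with over 40 N, if the wrist force passes 120 N, or if a joint passes its speed limit or range.

## Working session

There is one attempt and no reset: what is moved stays moved. The work goes in short steps, Python scripts to look and compute and a tool call to move; the robot and the scene stay as the last step left them, time stands still between calls to the robot, and variables do not carry over. Pictures are saved under pics/ and viewed, at most 10 in all, crops included, and the job is handed in when it is done.

Besides the shell and the picture viewer there is one more tool, called as name(argument=value, ...), one argument or row to a line, values as JSON. jog_arm: Moves the arm, as the interface text tells. Its arguments: {"type":"object","properties":{"steps":{"type":"array","items":{"type":"array"}},"grip_force":{"type":"number"}},"required":["steps"]}

```bash
mkdir -p pics; ls
cat > h.py <<'E'
import numpy as np, cv2
from workcell import r
def save(n,f):
    m=r.camera_model(n); p,d=r.read_camera(n); cv2.imwrite(f'pics/{f}.png',p); np.savez(f'pics/{f}.npz',p=p,d=d,K=m['intrinsics'],D=m['distortion'],E=m['extrinsics']); return p,d
def load(f): return dict(np.load(f'pics/{f}.npz'))
def pts(c,uv,depth=None):
    uv=np.array(uv,float).reshape(-1,1,2)
    n=cv2.undistortPoints(uv,c['K'],c['D']).reshape(-1,2)
    R=c['E'][:3,:3];t=c['E'][:3,3]
    ray=np.c_[n[:,0],-n[:,1],-np.ones(len(n))]
    o=-R.T@t; dw=ray@R
    if depth is None: return o,dw
    return o+dw*np.array(depth).reshape(-1,1)
E
python3 - <<'E'
from h import *
a,_=save('scene','s0');b,_=save('side','d0')
cv2.imwrite('pics/both.png',np.vstack([a,b])[:, :])
print({k:np.round(v,3) for k,v in r.observe().items()})
print(r.tcp_to_grasp)
E
```

```text
pics
{'clock': np.float64(0.1), 'qpos': array([-0.099,  0.334,  0.04 ,  1.466, -0.013,  1.343, -0.058]), 'qvel': array([ 0.001, -0.001,  0.001, -0.003, -0.001, -0.001, -0.001]), 'tau': array([ 4.0000e-03, -6.6002e+01,  1.3700e+00, -4.0647e+01,  1.7000e-02,
        9.0000e-03,  0.0000e+00]), 'tcp_pos': array([ 0.65 , -0.   ,  0.231]), 'tcp_rot': array([[-0.   ,  1.   , -0.001],
       [ 1.   ,  0.   , -0.   ],
       [-0.   , -0.001, -1.   ]]), 'ft_force': array([-0.071,  0.599,  0.713]), 'ft_torque': array([ 0.053, -0.005, -0.013]), 'gripper_force': np.float64(0.0), 'width': np.float64(0.999)}
0.0187
```

View pics/s0.png

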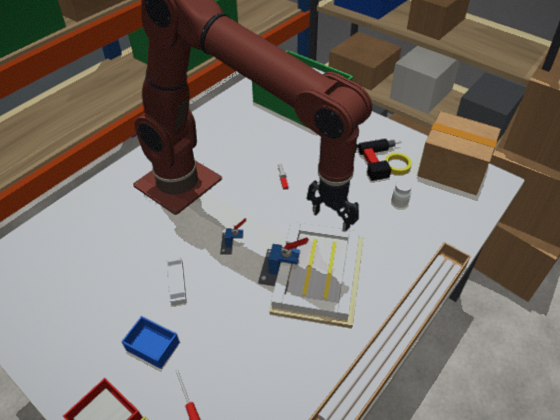

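View pics/d0.png

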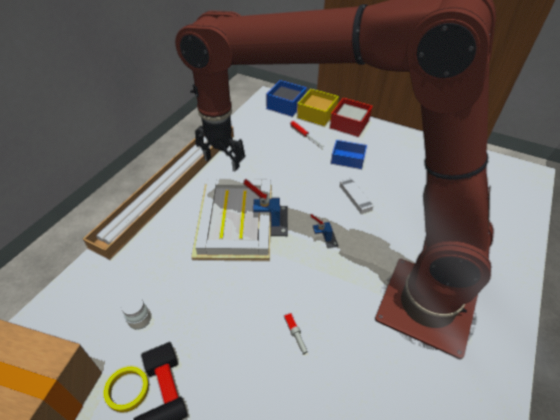

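Two red-levered jigs are visible. The larger one, over the white frame, is at scene (283,253) and side (267,207). The smaller one, with no frame, is at scene (232,238) and side (323,231). A spare bolt lies at scene (283,177). The larger jig fits the description because it holds the lamp frame. I'll confirm this in a crop and measure the lever.

Run:
```python
from h import *
a=load('s0');b=load('d0')
A=cv2.resize(a['p'][215:295,210:350],None,fx=5,fy=5,interpolation=cv2.INTER_CUBIC)
B=cv2.resize(b['p'][165:255,225:345],None,fx=5,fy=5,interpolation=cv2.INTER_CUBIC)
cv2.imwrite('pics/c1.png',cv2.resize(np.hstack([cv2.resize(A,(700,400)),cv2.resize(B,(533,400))]),(800,260)))
def blobs(c,box,lo,hi,name):
    x0,y0,x1,y1=box; hsv=cv2.cvtColor(c['p'],cv2.COLOR_BGR2HSV)
    m=cv2.inRange(hsv,lo,hi) 
    if name=='red': m|=cv2.inRange(hsv,(172,130,70),(180,255,255))
    k=np.zeros_like(m);k[y0:y1,x0:x1]=m[y0:y1,x0:x1]
    v,u=np.nonzero(k); d=c['d'][v,u]; g=d>0
    P=pts(c,np.c_[u,v][g],d[g]); return np.c_[u,v][g],P
for n,c,box in(('scene',a,(270,225,320,260)),('side',b,(235,170,275,205))):
    uv,P=blobs(c,box,(0,130,70),(8,255,255),'red')
    i=[uv[:,0].argmin(),uv[:,0].argmax()]
    print(n,len(uv)); print('ends',uv[i].tolist(),P[i].round(3).tolist(),'z',np.percentile(P,[5,50,95],axis=0).round(3).tolist())
for n,c,box in(('scene',a,(255,235,310,290)),('side',b,(245,190,292,240))):
    uv,P=blobs(c,box,(100,120,60),(125,255,255),'b')
    T=P[(P[:,2]>.078)&(P[:,2]<.09)]
    print(n,len(P),'armtop',len(T),np.percentile(T,[2,50,98],axis=0).round(3).tolist(),'all',np.percentile(P,[2,98],axis=0).round(3).tolist())
```

```text
scene 117
ends [[285, 246], [307, 239]] [[0.545, -0.061, 0.119], [0.604, -0.039, 0.174]] z [[0.547, -0.064, 0.119], [0.576, -0.053, 0.146], [0.604, -0.041, 0.173]]
side 116
ends [[244, 183], [266, 195]] [[0.598, -0.03, 0.172], [0.543, -0.064, 0.118]] z [[0.546, -0.06, 0.118], [0.572, -0.045, 0.143], [0.597, -0.033, 0.171]]
scene 434 armtop 299 [[0.502, -0.101, 0.079], [0.537, -0.07, 0.084], [0.583, -0.032, 0.089]] all [[0.502, -0.105, 0.017], [0.583, -0.034, 0.089]]
side 346 armtop 235 [[0.496, -0.092, 0.079], [0.528, -0.051, 0.083], [0.576, -0.026, 0.087]] all [[0.492, -0.09, 0.019], [0.575, -0.026, 0.087]]
```

View pics/c1.png

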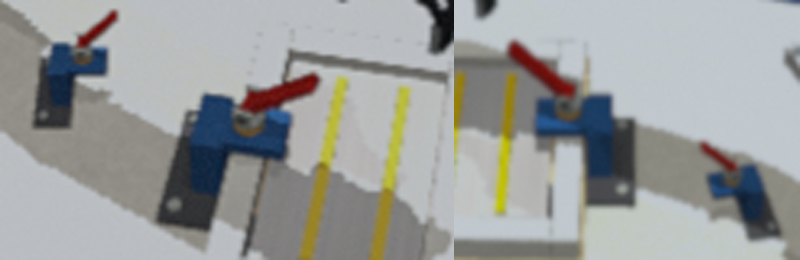

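The crop confirms the target: the larger jig, over the frame bar, with its lever leaning towards +x and slightly +y. The smaller jig stands clear on the bare bench. Next is one wrist look for a better axis position.

Run:
```python
from h import *
p,d=save('wrist','w0')
c=load('w0'); print('cam',(-c['E'][:3,:3].T@c['E'][:3,3]).round(3), 'look',(-c['E'][2,:3]).round(2))
hsv=cv2.cvtColor(p,cv2.COLOR_BGR2HSV)
m=cv2.inRange(hsv,(0,130,70),(8,255,255))|cv2.inRange(hsv,(172,130,70),(180,255,255))
n,l,s,ce=cv2.connectedComponentsWithStats(m)
for i in range(1,n):
    if s[i,4]>60: 
        v,u=np.nonzero((l==i)&(d>0)); P=pts(c,np.c_[u,v],d[v,u]); print(s[i],np.percentile(P,[2,50,98],axis=0).round(3).tolist())
```

```text
cam [0.649 0.082 0.374] look [-0.   -0.32 -0.95]
[155 260  25  19 184] [[0.54, -0.065, 0.117], [0.549, -0.052, 0.124], [0.568, -0.044, 0.145]]
[182 272  37  23 399] [[0.576, -0.052, 0.151], [0.594, -0.043, 0.169], [0.604, -0.033, 0.174]]
```

View pics/w0.png

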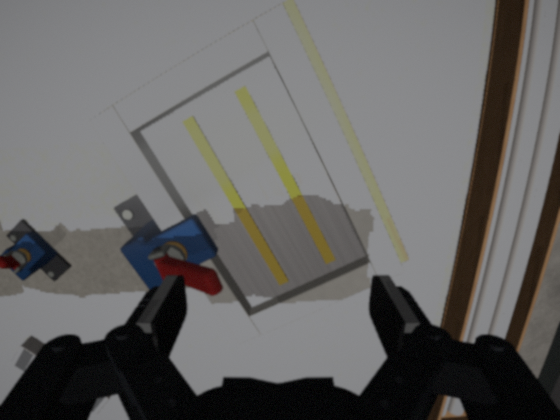

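Run:
```python
from h import *
for f,(x0,y0,x1,y1) in dict(s0=(270,225,320,260),d0=(235,170,275,205),w0=(140,240,230,300)).items():
    c=load(f);p,d=c['p'],c['d'];hsv=cv2.cvtColor(p,cv2.COLOR_BGR2HSV)
    m=cv2.inRange(hsv,(0,130,50),(8,255,255))|cv2.inRange(hsv,(172,130,50),(180,255,255))
    k=np.zeros_like(m);k[y0:y1,x0:x1]=m[y0:y1,x0:x1]
    v,u=np.nonzero(k&(d>0).astype(np.uint8)*255); P=pts(c,np.c_[u,v],d[v,u])
    P=P[P[:,2]>.11]
    # split into z bins: mean per bin to remove sampling bias
    for lo in np.arange(.115,.18,.01):
        s=P[(P[:,2]>=lo)&(P[:,2]<lo+.01)]
        if len(s)>5: print(f,len(s),s.mean(0).round(4).tolist())
    # grey nut/bolt pixels above the arm
    g=np.zeros_like(m); sv=(hsv[...,1]<90).astype(np.uint8); g[y0-10:y1+10,x0-10:x1+10]=sv[y0-10:y1+10,x0-10:x1+10]
    v,u=np.nonzero(g&(d>0)); Q=pts(c,np.c_[u,v],d[v,u]); Q=Q[(Q[:,2]>.092)&(Q[:,2]<.125)&(np.hypot(Q[:,0]-.54,Q[:,1]+.06)<.03)]
    print('nut',len(Q),Q.mean(0).round(4),Q.min(0).round(3),Q.max(0).round(3))
    # arm top rect
    b=cv2.inRange(hsv,(100,120,60),(125,255,255)); v,u=np.nonzero(b&(d>0).astype(np.uint8)*255)
    T=pts(c,np.c_[u,v],d[v,u]); T=T[(T[:,2]>.078)&(T[:,2]<.092)&(np.hypot(T[:,0]-.54,T[:,1]+.06)<.08)]
    rc=cv2.minAreaRect((T[:,:2]*1000).astype(np.float32)); print('rect',np.array(rc[0]).round(),np.array(rc[1]).round(),rc[2])
```

```text
s0 20 [0.5493, -0.0587, 0.1204]
s0 20 [0.5614, -0.059, 0.1305]
s0 18 [0.5705, -0.0566, 0.1402]
s0 17 [0.5785, -0.0514, 0.1498]
s0 15 [0.5887, -0.0509, 0.1595]
s0 26 [0.5998, -0.0462, 0.1702]
nut 61 [ 0.5517 -0.0645  0.1093] [ 0.534 -0.077  0.094] [ 0.566 -0.042  0.124]
rect [541. -63.] [83. 63.] 30.882339477539062
d0 21 [0.5489, -0.0557, 0.1205]
d0 18 [0.5577, -0.0505, 0.1306]
d0 21 [0.5676, -0.0475, 0.1397]
d0 21 [0.5776, -0.0431, 0.15]
d0 17 [0.588, -0.0394, 0.1593]
d0 17 [0.5956, -0.0377, 0.1694]
nut 63 [ 0.5438 -0.0514  0.1083] [ 0.532 -0.073  0.093] [ 0.561 -0.038  0.122]
rect [539. -56.] [81. 56.] 27.887420654296875
w0 133 [0.5445, -0.0539, 0.1195]
w0 77 [0.554, -0.0504, 0.1302]
w0 83 [0.5641, -0.0452, 0.1401]
w0 133 [0.5752, -0.0437, 0.1504]
w0 191 [0.5851, -0.0411, 0.1602]
w0 444 [0.599, -0.0387, 0.1708]
nut 394 [ 0.5479 -0.0458  0.1084] [ 0.532 -0.062  0.096] [ 0.56  -0.039  0.122]
rect [539. -57.] [82. 52.] 27.507678985595703
```

jog_arm(
  steps=[
    [[-0.49, -0.77, 0], [0, 0, -0.6], -0.1],
    [[-0.49, -0.77, 0], [0, 0, -0.6], -0.1],
    [[-0.49, -0.77, 0], [0, 0, -0.6], -0.1],
    [[-0.49, -0.77, 0], [0, 0, -0.6], -0.1],
    [[-0.49, -0.77, 0], [0, 0, -0.6], -0.1],
    [[-0.49, -0.77, 0], [0, 0, -0.6], -0.1],
    [[-0.49, -0.77, 0], [0, 0, -0.6], -0.1],
    [[-0.49, -0.77, 0], [0, 0, -0.6], -0.1],
    [[-0.49, -0.77, 0], [0, 0, -0.6], -0.1],
    [[-0.49, -0.77, 0], [0, 0, -0.6], -0.1],
  ],
)

```text
clock: 1.4
tcp_pos: [0.5728, -0.049, 0.231]
tcp_rot: [[-0.952, -0.305, -0.001], [-0.305, 0.952, 0.0], [0.001, 0.0, -1.0]]
ft_force: [0.4, 0.3, 0.3]
width: 0.447
gripper_force: 0.0
```

jog_arm(
  steps=[
    [[0, 0, 0], [0, 0, 0], -0.1],
    [[0, 0, 0], [0, 0, 0], -0.1],
    [[0, 0, 0], [0, 0, 0], -0.1],
  ],
)

```text
clock: 1.78
tcp_pos: [0.5729, -0.049, 0.2313]
tcp_rot: [[-0.955, -0.297, -0.0], [-0.297, 0.955, -0.0], [0.0, 0.0, -1.0]]
ft_force: [-0.1, -0.8, -0.8]
width: 0.45
gripper_force: 0.0
```

Run:
```python
from h import *
p,d=save('wrist','w1'); o=r.observe(); print({k:np.round(o[k],3).tolist() for k in('clock','qpos','tcp_pos','tcp_rot','ft_force','width')})
c=load('w1'); print('cam',(-c['E'][:3,:3].T@c['E'][:3,3]).round(3))
hsv=cv2.cvtColor(p,cv2.COLOR_BGR2HSV)
m=cv2.inRange(hsv,(0,130,50),(8,255,255))|cv2.inRange(hsv,(172,130,50),(180,255,255))
v,u=np.nonzero(m&(d>0).astype(np.uint8)*255); P=pts(c,np.c_[u,v],d[v,u]);g=(P[:,2]>.11)&(np.hypot(P[:,0]-.57,P[:,1]+.05)<.06);P=P[g];u=u[g];v=v[g]
for lo in np.arange(.105,.18,.01):
    q=(P[:,2]>=lo)&(P[:,2]<lo+.01); s=P[q]
    if len(s)>5: print(len(s),s.mean(0).round(4).tolist(),[u[q].min(),u[q].max(),v[q].min(),v[q].max()])
```

```text
{'clock': 1.825, 'qpos': [0.111, 0.188, -0.118, 1.647, 0.023, 1.308, 1.862], 'tcp_pos': [0.573, -0.049, 0.231], 'tcp_rot': [[-0.955, -0.298, -0.0], [-0.298, 0.955, -0.0], [0.0, -0.0, -1.0]], 'ft_force': [0.29, -0.975, 0.215], 'width': 0.45}
cam [ 0.493 -0.074  0.375]
17 [0.5395, -0.057, 0.1146] [np.int64(266), np.int64(291), np.int64(166), np.int64(176)]
427 [0.5447, -0.0577, 0.1198] [np.int64(264), np.int64(291), np.int64(166), np.int64(184)]
353 [0.5552, -0.0547, 0.1302] [np.int64(266), np.int64(288), np.int64(181), np.int64(200)]
373 [0.565, -0.0516, 0.14] [np.int64(266), np.int64(289), np.int64(197), np.int64(218)]
413 [0.575, -0.0486, 0.15] [np.int64(265), np.int64(289), np.int64(214), np.int64(235)]
448 [0.5849, -0.0451, 0.1601] [np.int64(266), np.int64(289), np.int64(231), np.int64(256)]
532 [0.5954, -0.0419, 0.1701] [np.int64(265), np.int64(290), np.int64(249), np.int64(274)]
```

View pics/w1.png

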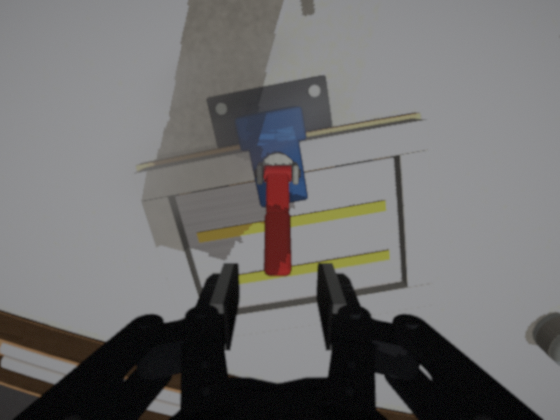

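The wrist view shows the lever squarely between the fingers at u≈277, running from the pin at (277,165) to its tip at (277,275). The axis comes out at about (0.545,−0.058), azimuth 17°, lean about 0.81 rad. Next I lower the open fingers round it.

jog_arm(
  steps=[
    [[-0.22, 0, 0.3], [0, 0, 0], -0.1],
    [[-0.22, 0, 0.6], [0, 0, 0], -0.1],
    [[-0.22, 0, 0.86], [0, 0, 0], -0.1],
    [[-0.22, 0, 0.86], [0, 0, 0], -0.1],
    [[-0.22, -0.05, 0.86], [0, 0, 0], -0.1],
    [[-0.22, -0.07, 0.86], [0, 0, 0], -0.1],
    [[-0.22, -0.08, 0.86], [0, 0, 0], -0.1],
  ],
)

```text
clock: 2.7
tcp_pos: [0.5969, -0.0504, 0.1463]
tcp_rot: [[-0.954, -0.299, 0.001], [-0.299, 0.954, -0.0], [-0.001, -0.001, -1.0]]
ft_force: [-0.5, 0.0, -0.5]
width: 0.449
gripper_force: 0.0
```

```bash
cat > rows.py <<'E'
import numpy as np,sys,json
from workcell import r
# rows for turning clockwise by degrees listed, about the axis
A=np.array([.5446,-.058])
o=r.observe();R=o['tcp_rot'];p=o['tcp_pos']
c=R[:2,:2].T@(A-p[:2])
print('tcp',p.round(4),'axis in tool mm',(c*1000).round(1),'yaw',np.degrees(np.arctan2(R[1,1],R[0,1])).round(1),'F tool',(R.T@o['ft_force']).round(2),'T',o['ft_torque'].round(2),'w',o['width'].round(3),'clk',o['clock'].round(2))
c=np.array([.052,float(sys.argv[2])])
out=[]
for t in map(float,sys.argv[1].split(',')):
    a=np.radians(t);M=np.array([[np.cos(a),-np.sin(a)],[np.sin(a),np.cos(a)]])
    d=c-M@c
    out.append([[round(d[0]*10,3),round(d[1]*10,3),round(.0318*a,3)],[0,0,round(t/180,4)],-0.1])
print(json.dumps(out))
E
python3 rows.py 3,6,9,12,15,18,21,24,27,30 .009
```

```text
Traceback (most recent call last):
  File "rows.py", line 7, in <module>
    print('tcp',p.round(4),'axis in tool mm',(c*1000).round(1),'yaw',np.degrees(np.arctan2(R[1,1],R[0,1])).round(1),'F tool',(R.T@o['ft_force']).round(2),'T',o['ft_torque'].round(2),'w',o['width'].round(3),'clk',o['clock'].round(2))
                                                                                                                                                                                          ^^^^^^^^^^^^^^^^
AttributeError: 'float' object has no attribute 'round'
```

```bash
sed -i "s/o\['width'\].round(3)/round(o['width'],3)/; s/o\['clock'\].round(2)/round(o['clock'],2)/" rows.py
python3 rows.py 3,6,9,12,15,18,21,24,27,30 .009
```

```text
tcp [ 0.5969 -0.0504  0.1463] axis in tool mm [52.1  8.4] yaw 107.4 F tool [0.44 0.16 0.51] T [-0.03  0.03 -0.06] w 0.449 clk 2.7
[[[0.005, -0.027, 0.002], [0, 0, 0.0167], -0.1], [[0.012, -0.054, 0.003], [0, 0, 0.0333], -0.1], [[0.02, -0.08, 0.005], [0, 0, 0.05], -0.1], [[0.03, -0.106, 0.007], [0, 0, 0.0667], -0.1], [[0.041, -0.132, 0.008], [0, 0, 0.0833], -0.1], [[0.053, -0.156, 0.01], [0, 0, 0.1], -0.1], [[0.067, -0.18, 0.012], [0, 0, 0.1167], -0.1], [[0.082, -0.204, 0.013], [0, 0, 0.1333], -0.1], [[0.098, -0.226, 0.015], [0, 0, 0.15], -0.1], [[0.115, -0.248, 0.017], [0, 0, 0.1667], -0.1]]
```

jog_arm(
  steps=[
    [[0.005, -0.027, 0.002], [0, 0, 0.0167], -0.1],
    [[0.012, -0.054, 0.003], [0, 0, 0.0333], -0.1],
    [[0.02, -0.08, 0.005], [0, 0, 0.05], -0.1],
    [[0.03, -0.106, 0.007], [0, 0, 0.0667], -0.1],
    [[0.041, -0.132, 0.008], [0, 0, 0.0833], -0.1],
    [[0.053, -0.156, 0.01], [0, 0, 0.1], -0.1],
    [[0.067, -0.18, 0.012], [0, 0, 0.1167], -0.1],
    [[0.082, -0.204, 0.013], [0, 0, 0.1333], -0.1],
  ],
)

```text
clock: 3.7
tcp_pos: [0.5951, -0.0717, 0.1446]
tcp_rot: [[-0.993, 0.116, 0.001], [0.116, 0.993, 0.0], [-0.001, 0.001, -1.0]]
ft_force: [1.3, 0.7, -0.2]
width: 0.45
gripper_force: 0.5
```

```bash
python3 rows.py 2.5,5,7.5,10,12.5,15 .009
```

```text
tcp [ 0.5951 -0.0717  0.1446] axis in tool mm [51.8  7.7] yaw 83.4 F tool [-1.26  0.81  0.25] T [ 0.24 -0.22  0.02] w 0.45 clk 3.7
[[[0.004, -0.023, 0.001], [0, 0, 0.0139], -0.1], [[0.01, -0.045, 0.003], [0, 0, 0.0278], -0.1], [[0.016, -0.067, 0.004], [0, 0, 0.0417], -0.1], [[0.024, -0.089, 0.006], [0, 0, 0.0556], -0.1], [[0.032, -0.11, 0.007], [0, 0, 0.0694], -0.1], [[0.041, -0.132, 0.008], [0, 0, 0.0833], -0.1]]
```

jog_arm(
  steps=[
    [[0.004, -0.023, 0.001], [0, 0, 0.0139], -0.1],
    [[0.01, -0.045, 0.003], [0, 0, 0.0278], -0.1],
    [[0.016, -0.067, 0.004], [0, 0, 0.0417], -0.1],
    [[0.024, -0.089, 0.006], [0, 0, 0.0556], -0.1],
    [[0.032, -0.11, 0.007], [0, 0, 0.0694], -0.1],
    [[0.041, -0.132, 0.008], [0, 0, 0.0833], -0.1],
  ],
)

```text
clock: 4.45
tcp_pos: [0.5895, -0.0844, 0.1438]
tcp_rot: [[-0.93, 0.369, 0.001], [0.369, 0.93, 0.0], [-0.001, 0.001, -1.0]]
ft_force: [0.7, 0.4, -0.1]
width: 0.454
gripper_force: 0.5
```

```bash
python3 rows.py 1 .009; python3 -c "
from h import *
save('wrist','w2')"
```

```text
tcp [ 0.5895 -0.0844  0.1438] axis in tool mm [51.5  8. ] yaw 68.4 F tool [-0.5   0.61  0.12] T [ 0.15 -0.18  0.08] w 0.454 clk 4.45
[[[0.002, -0.009, 0.001], [0, 0, 0.0056], -0.1]]
```

View pics/w2.png

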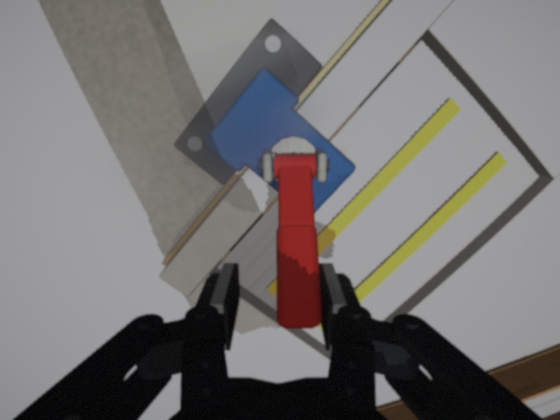

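The lever now lies at u≈297 against the right finger at (322,290), and it is turning with the tool. I continue in 15° bites.

jog_arm(
  steps=[
    [[0.004, -0.023, 0.001], [0, 0, 0.0139], -0.1],
    [[0.01, -0.045, 0.003], [0, 0, 0.0278], -0.1],
    [[0.016, -0.067, 0.004], [0, 0, 0.0417], -0.1],
    [[0.024, -0.089, 0.006], [0, 0, 0.0556], -0.1],
    [[0.032, -0.11, 0.007], [0, 0, 0.0694], -0.1],
    [[0.041, -0.132, 0.008], [0, 0, 0.0833], -0.1],
  ],
)

```text
clock: 5.25
tcp_pos: [0.5809, -0.0951, 0.1429]
tcp_rot: [[-0.803, 0.596, 0.001], [0.596, 0.803, 0.0], [-0.001, 0.001, -1.0]]
ft_force: [0.9, 1.1, -0.8]
width: 0.456
gripper_force: 0.7
```

jog_arm(
  steps=[
    [[0.004, -0.023, 0.001], [0, 0, 0.0139], -0.1],
    [[0.01, -0.045, 0.003], [0, 0, 0.0278], -0.1],
    [[0.016, -0.067, 0.004], [0, 0, 0.0417], -0.1],
    [[0.024, -0.089, 0.006], [0, 0, 0.0556], -0.1],
  ],
)

```text
clock: 5.75
tcp_pos: [0.5736, -0.1008, 0.1423]
tcp_rot: [[-0.687, 0.726, 0.001], [0.726, 0.687, 0.0], [-0.001, 0.001, -1.0]]
ft_force: [1.6, 1.5, -0.1]
width: 0.45
gripper_force: 0.7
```

```bash
python3 rows.py 1 .009
```

```text
tcp [ 0.5736 -0.1008  0.1423] axis in tool mm [51.   8.3] yaw 43.4 F tool [0.02 2.19 0.13] T [ 0.17 -0.3  -0.02] w 0.45 clk 5.75
[[[0.002, -0.009, 0.001], [0, 0, 0.0056], -0.1]]
```

jog_arm(
  steps=[
    [[0.004, -0.023, 0.001], [0, 0, 0.0139], -0.1],
    [[0.01, -0.045, 0.003], [0, 0, 0.0278], -0.1],
    [[0.016, -0.067, 0.004], [0, 0, 0.0417], -0.1],
    [[0.024, -0.089, 0.006], [0, 0, 0.0556], -0.1],
  ],
)

```text
clock: 6.25
tcp_pos: [0.5655, -0.1052, 0.1417]
tcp_rot: [[-0.551, 0.835, 0.001], [0.835, 0.551, 0.0], [-0.0, 0.001, -1.0]]
ft_force: [1.0, 0.2, -0.1]
width: 0.448
gripper_force: 0.7
```

```bash
python3 rows.py 1 .009
```

```text
tcp [ 0.5655 -0.1052  0.1417] axis in tool mm [50.9  8.5] yaw 33.4 F tool [-0.35  0.95  0.11] T [ 0.17 -0.25 -0.02] w 0.448 clk 6.25
[[[0.002, -0.009, 0.001], [0, 0, 0.0056], -0.1]]
```

jog_arm(
  steps=[
    [[0.004, -0.023, 0.001], [0, 0, 0.0139], -0.1],
    [[0.01, -0.045, 0.003], [0, 0, 0.0278], -0.1],
    [[0.016, -0.067, 0.004], [0, 0, 0.0417], -0.1],
    [[0.024, -0.089, 0.006], [0, 0, 0.0556], -0.1],
  ],
)

```text
clock: 6.75
tcp_pos: [0.5566, -0.108, 0.1411]
tcp_rot: [[-0.397, 0.918, 0.001], [0.918, 0.397, 0.0], [-0.0, 0.001, -1.0]]
ft_force: [1.3, 1.0, -0.1]
width: 0.449
gripper_force: 0.6
```

jog_arm(
  steps=[
    [[0.004, -0.023, 0.001], [0, 0, 0.0139], -0.1],
    [[0.01, -0.045, 0.003], [0, 0, 0.0278], -0.1],
    [[0.016, -0.067, 0.004], [0, 0, 0.0417], -0.1],
    [[0.024, -0.089, 0.006], [0, 0, 0.0556], -0.1],
  ],
)

```text
clock: 7.25
tcp_pos: [0.5476, -0.1093, 0.1405]
tcp_rot: [[-0.232, 0.973, 0.001], [0.973, 0.232, 0.0], [0.0, 0.001, -1.0]]
ft_force: [0.8, 1.4, 0.4]
width: 0.447
gripper_force: 0.6
```

```bash
python3 rows.py 1 .009
```

```text
tcp [ 0.5476 -0.1093  0.1405] axis in tool mm [50.6  9. ] yaw 13.4 F tool [ 1.2   1.08 -0.42] T [ 0.28 -0.18 -0.03] w 0.447 clk 7.25
[[[0.002, -0.009, 0.001], [0, 0, 0.0056], -0.1]]
```

jog_arm(
  steps=[
    [[0.004, -0.023, 0.001], [0, 0, 0.0139], -0.1],
    [[0.01, -0.045, 0.003], [0, 0, 0.0278], -0.1],
    [[0.016, -0.067, 0.004], [0, 0, 0.0417], -0.1],
    [[0.024, -0.089, 0.006], [0, 0, 0.0556], -0.1],
  ],
)

```text
clock: 7.75
tcp_pos: [0.5384, -0.1091, 0.14]
tcp_rot: [[-0.059, 0.998, 0.001], [0.998, 0.059, 0.0], [0.0, 0.001, -1.0]]
ft_force: [1.4, 0.2, 0.2]
width: 0.451
gripper_force: 0.6
```

jog_arm(
  steps=[
    [[0.004, -0.023, 0.001], [0, 0, 0.0139], -0.1],
    [[0.01, -0.045, 0.003], [0, 0, 0.0278], -0.1],
    [[0.016, -0.067, 0.004], [0, 0, 0.0417], -0.1],
    [[0.024, -0.089, 0.006], [0, 0, 0.0556], -0.1],
  ],
)

```text
clock: 8.25
tcp_pos: [0.5297, -0.1072, 0.1395]
tcp_rot: [[0.115, 0.993, 0.002], [0.993, -0.115, 0.0], [0.001, 0.002, -1.0]]
ft_force: [3.0, 1.8, -0.8]
width: 0.446
gripper_force: 1.1
```

```bash
python3 rows.py 1 .009
```

```text
tcp [ 0.5297 -0.1072  0.1395] axis in tool mm [50.5  9.1] yaw -6.6 F tool [2.14 2.73 0.77] T [ 0.31 -0.55  0.05] w 0.446 clk 8.25
[[[0.002, -0.009, 0.001], [0, 0, 0.0056], -0.1]]
```

Resistance is rising, so the foot has touched the bar. I go on in smaller bites.

jog_arm(
  steps=[
    [[0.004, -0.023, 0.001], [0, 0, 0.0139], -0.1],
    [[0.01, -0.045, 0.003], [0, 0, 0.0278], -0.1],
    [[0.016, -0.067, 0.004], [0, 0, 0.0417], -0.1],
    [[0.024, -0.089, 0.006], [0, 0, 0.0556], -0.1],
  ],
)

```text
clock: 8.75
tcp_pos: [0.5217, -0.1037, 0.1391]
tcp_rot: [[0.286, 0.958, 0.003], [0.958, -0.286, 0.0], [0.001, 0.003, -1.0]]
ft_force: [4.4, 1.4, 0.1]
width: 0.45
gripper_force: 1.7
```

```bash
python3 rows.py 1 .009
```

```text
tcp [ 0.5217 -0.1037  0.1391] axis in tool mm [50.3  8.9] yaw -16.6 F tool [ 2.63  3.79 -0.12] T [ 0.3  -0.83 -0.03] w 0.45 clk 8.75
[[[0.002, -0.009, 0.001], [0, 0, 0.0056], -0.1]]
```

jog_arm(
  steps=[
    [[0.004, -0.023, 0.001], [0, 0, 0.0139], -0.1],
    [[0.01, -0.045, 0.003], [0, 0, 0.0278], -0.1],
    [[0.016, -0.067, 0.004], [0, 0, 0.0417], -0.1],
    [[0.024, -0.089, 0.006], [0, 0, 0.0556], -0.1],
  ],
)

```text
clock: 9.25
tcp_pos: [0.5143, -0.0989, 0.1387]
tcp_rot: [[0.448, 0.894, 0.004], [0.894, -0.448, 0.0], [0.002, 0.004, -1.0]]
ft_force: [5.7, 1.5, -0.4]
width: 0.449
gripper_force: 2.2
```

```bash
python3 rows.py 1 .009
```

```text
tcp [ 0.5143 -0.0989  0.1387] axis in tool mm [50.2  8.7] yaw -26.6 F tool [3.85 4.41 0.43] T [ 0.17 -1.12  0.05] w 0.449 clk 9.25
[[[0.002, -0.009, 0.001], [0, 0, 0.0056], -0.1]]
```

jog_arm(
  steps=[
    [[0.004, -0.023, 0.001], [0, 0, 0.0139], -0.1],
    [[0.01, -0.045, 0.003], [0, 0, 0.0278], -0.1],
    [[0.016, -0.067, 0.004], [0, 0, 0.0417], -0.1],
    [[0.024, -0.089, 0.006], [0, 0, 0.0556], -0.1],
  ],
)

```text
clock: 9.75
tcp_pos: [0.5077, -0.0931, 0.1383]
tcp_rot: [[0.597, 0.802, 0.005], [0.802, -0.597, -0.0], [0.003, 0.004, -1.0]]
ft_force: [6.1, 0.0, -0.4]
width: 0.451
gripper_force: 2.5
```

```bash
python3 rows.py 1 .009; python3 -c "
from h import *
save('wrist','w3')"
```

```text
tcp [ 0.5077 -0.0931  0.1383] axis in tool mm [50.2  8.7] yaw -36.7 F tool [3.66 4.87 0.45] T [-0.06 -1.26  0.03] w 0.451 clk 9.75
[[[0.002, -0.009, 0.001], [0, 0, 0.0056], -0.1]]
```

View pics/w3.png

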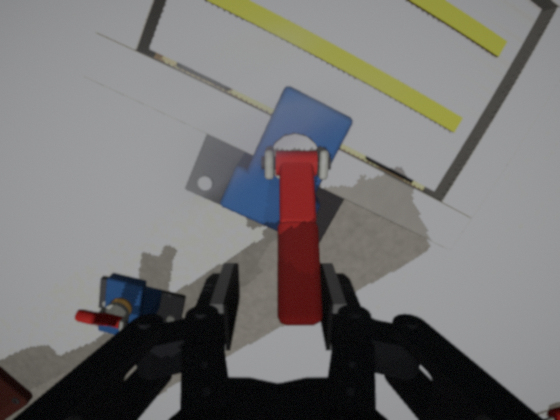

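The moment about the bolt's axis, taken from wrist force and torque, averaged 0.064 N m while turning freely, which matches the 0.06 given. It is now about 0.25 N m, a little short of snug. I continue in small bites with that estimate.

jog_arm(
  steps=[
    [[0.004, -0.023, 0.001], [0, 0, 0.0139], -0.1],
    [[0.01, -0.045, 0.003], [0, 0, 0.0278], -0.1],
  ],
)

```text
clock: 10.05
tcp_pos: [0.5048, -0.0899, 0.1381]
tcp_rot: [[0.665, 0.747, 0.005], [0.747, -0.665, -0.001], [0.003, 0.004, -1.0]]
ft_force: [6.2, -1.0, -0.3]
width: 0.448
gripper_force: 2.5
```

```bash
cat > m.py <<'E'
from h import *
o=r.observe();R=o['tcp_rot'];F=np.array(o['ft_force']);T=np.array(o['ft_torque']);d=o['tcp_pos'][:2]-np.array([.5446,-.058])
F2=np.array([-T[1]/.2,T[0]/.2])
for f in(F[:2],F2): print('torque on tool z',round(T[2]+d[0]*f[1]-d[1]*f[0],3), 'Ftool',(R[:2,:2].T@f).round(2))
print('Tz',T[2].round(3),'yaw',np.degrees(np.arctan2(R[1,1],R[0,1])).round(1),o['gripper_force'],o['clock'],'axis in tool',(-R[:2,:2].T@d*1000).round(1))
E
python3 m.py
```

```text
torque on tool z 0.305 Ftool [3.35 5.28]
torque on tool z 0.298 Ftool [3.56 5.17]
Tz 0.068 yaw -41.7 2.452588677406311 10.05 axis in tool [50.3  8.5]
```

jog_arm(
  steps=[
    [[0.004, -0.023, 0.001], [0, 0, 0.0139], -0.1],
  ],
)

```text
clock: 10.18
tcp_pos: [0.5033, -0.088, 0.138]
tcp_rot: [[0.697, 0.717, 0.005], [0.717, -0.697, -0.0], [0.003, 0.004, -1.0]]
ft_force: [6.8, -1.4, -0.8]
width: 0.448
gripper_force: 2.8
```

```bash
python3 m.py
```

```text
torque on tool z 0.266 Ftool [3.71 5.89]
torque on tool z 0.256 Ftool [4.14 5.76]
Tz 0.002 yaw -44.2 2.7951769530773163 10.175 axis in tool [50.3  8.7]
```

jog_arm(
  steps=[
    [[0.004, -0.023, 0.001], [0, 0, 0.0139], -0.1],
    [[0.01, -0.045, 0.003], [0, 0, 0.0278], -0.1],
  ],
)

```text
clock: 10.42
tcp_pos: [0.5009, -0.0844, 0.1378]
tcp_rot: [[0.757, 0.654, 0.005], [0.654, -0.757, -0.001], [0.004, 0.004, -1.0]]
ft_force: [7.7, -2.1, 0.6]
width: 0.448
gripper_force: 2.9
```

```bash
python3 m.py
```

```text
torque on tool z 0.373 Ftool [4.45 6.67]
torque on tool z 0.347 Ftool [4.06 6.09]
Tz 0.075 yaw -49.2 2.9420413076877594 10.425 axis in tool [50.3  8.6]
```

Two estimates put the torque at 0.33–0.36 N m, or about 31 N on the foot. The turn made since contact also fits the snug range. I back off, rise and shut the fingers above the lever.

jog_arm(
  steps=[
    [[0, 0.087, 0], [0, 0, 0], -0.1],
    [[0, 0.087, 0], [0, 0, 0], -0.1],
    [[0, 0.087, -0.3], [0, 0, 0], -0.1],
    [[0.08, 0.087, -0.55], [0, 0, 0], -0.1],
    [[0.08, 0.087, -0.55], [0, 0, 0], -1],
    [[0.08, 0.087, -0.55], [0, 0, 0], -1],
    [[0.08, 0.087, -0.55], [0, 0, 0], -1],
    [[0.08, 0.087, -0.55], [0, 0, 0], -1],
    [[0.08, 0.087, -0.55], [0, 0, 0], -1],
  ],
)

```text
clock: 11.55
tcp_pos: [0.5102, -0.0854, 0.191]
tcp_rot: [[0.756, 0.654, -0.001], [0.654, -0.756, 0.0], [-0.0, -0.0, -1.0]]
ft_force: [-0.1, -0.1, 1.1]
width: -0.0
gripper_force: 0.0
```

```bash
python3 m.py
python3 - <<'E'
from h import *
p,d=save('wrist','w4'); c=load('w4'); o=r.observe(); R=o['tcp_rot']; tp=o['tcp_pos']; print(tp.round(4))
hsv=cv2.cvtColor(p,cv2.COLOR_BGR2HSV)
m=cv2.inRange(hsv,(0,130,50),(8,255,255))|cv2.inRange(hsv,(172,130,50),(180,255,255))
v,u=np.nonzero(m&(d>0).astype(np.uint8)*255); P=pts(c,np.c_[u,v],d[v,u]);g=np.hypot(P[:,0]-.523,P[:,1]+.077)<.06;P=P[g]
for lo in np.arange(.095,.18,.01):
    s=P[(P[:,2]>=lo)&(P[:,2]<lo+.01)]
    if len(s)>5: print(len(s),s.mean(0).round(4).tolist(),'in tool mm',((s.mean(0)-tp)@R*1000).round(1))
E
```

```text
torque on tool z 0.005 Ftool [-0.17  0.01]
torque on tool z 0.003 Ftool [-0.15 -0.02]
Tz 0.004 yaw -49.1 0.0 11.55 axis in tool [44.   1.8]
[ 0.5103 -0.0854  0.1911]
405 [0.547, -0.0581, 0.1114] in tool mm [45.7  3.4 79.7]
448 [0.5397, -0.0631, 0.1201] in tool mm [36.9  2.4 71.1]
525 [0.5318, -0.0702, 0.1302] in tool mm [26.3  2.6 60.9]
588 [0.524, -0.0771, 0.1401] in tool mm [15.8  2.7 51. ]
642 [0.5163, -0.084, 0.1502] in tool mm [ 5.4  2.9 41. ]
548 [0.5097, -0.0908, 0.1592] in tool mm [-3.9  3.7 31.9]
14 [0.5086, -0.0997, 0.1655] in tool mm [-10.6   9.7  25.7]
```

View pics/w4.png

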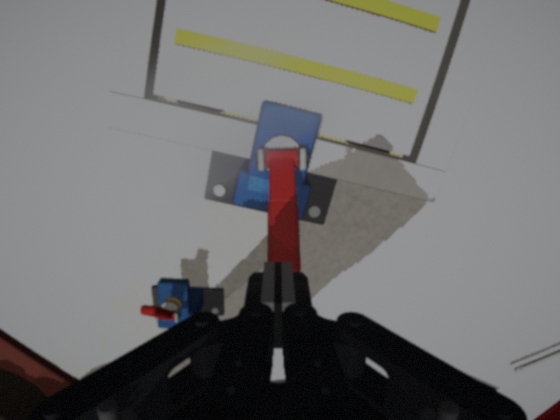

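The lever now lies under the shut fingers, its centre about 2.6 mm to the tool's +y side. I press down along the lever's arc.

jog_arm(
  steps=[
    [[0.075, 0.027, 0.1], [0, 0, 0], -1],
    [[0.075, 0.027, 0.2], [0, 0, 0], -1],
    [[0.075, 0.027, 0.3], [0, 0, 0], -1],
    [[0.05, 0.027, 0.36], [0, 0, 0], -1],
    [[0.02, 0.027, 0.4], [0, 0, 0], -1],
    [[-0.02, 0.027, 0.44], [0, 0, 0], -1],
    [[-0.06, 0.027, 0.5], [0, 0, 0], -1],
    [[-0.095, 0.027, 0.56], [0, 0, 0], -1],
    [[-0.12, 0.027, 0.63], [0, 0, 0], -1],
    [[-0.145, 0.027, 0.7], [0, 0, 0], -1],
  ],
)

```text
clock: 12.85
tcp_pos: [0.5011, -0.0973, 0.1209]
tcp_rot: [[0.756, 0.654, 0.0], [0.654, -0.756, -0.0], [-0.0, 0.0, -1.0]]
ft_force: [1.6, -0.0, 3.2]
width: -0.003
gripper_force: 1.7
```

```bash
python3 m.py
```

```text
torque on tool z 0.068 Ftool [1.19 1.07]
torque on tool z 0.072 Ftool [1.8  1.13]
Tz 0.004 yaw -49.2 1.7483308771625161 12.85 axis in tool [58.7 -1.3]
```

jog_arm(
  steps=[
    [[-0.01, 0, 0.03], [0, 0, 0], -1],
    [[-0.015, 0, 0.06], [0, 0, 0], -1],
    [[-0.02, 0, 0.09], [0, 0, 0], -1],
    [[-0.02, 0, 0.1], [0, 0, 0], -1],
  ],
)

```text
clock: 13.35
tcp_pos: [0.4997, -0.0984, 0.1112]
tcp_rot: [[0.756, 0.654, 0.0], [0.654, -0.756, -0.0], [-0.0, 0.0, -1.0]]
ft_force: [1.0, -2.1, 3.5]
width: -0.001
gripper_force: 1.8
```

jog_arm(
  steps=[
    [[0, 0, 0.01], [0, 0, 0], -1],
    [[0, 0, 0.01], [0, 0, 0], -1],
  ],
)

```text
clock: 13.6
tcp_pos: [0.4997, -0.0985, 0.1107]
tcp_rot: [[0.756, 0.654, 0.0], [0.654, -0.756, -0.0], [-0.0, 0.0, -1.0]]
ft_force: [0.1, -1.1, 6.4]
width: 0.002
gripper_force: 3.3
```

jog_arm(
  steps=[
    [[0, 0, 0.01], [0, 0, 0], -1],
    [[0, 0, 0.01], [0, 0, 0], -1],
  ],
)

```text
clock: 13.85
tcp_pos: [0.4998, -0.0986, 0.1102]
tcp_rot: [[0.756, 0.654, 0.0], [0.654, -0.756, -0.0], [0.0, 0.0, -1.0]]
ft_force: [-2.4, -1.0, 11.8]
width: -0.003
gripper_force: 5.9
```

jog_arm(
  steps=[
    [[0, 0, 0.012], [0, 0, 0], -1],
    [[0, 0, 0.012], [0, 0, 0], -1],
  ],
)

```text
clock: 14.1
tcp_pos: [0.5, -0.0989, 0.1096]
tcp_rot: [[0.757, 0.654, 0.001], [0.654, -0.757, -0.0], [0.0, 0.001, -1.0]]
ft_force: [-4.7, -1.7, 18.6]
width: 0.003
gripper_force: 9.1
```

jog_arm(
  steps=[
    [[0, 0, 0.01], [0, 0, 0], -1],
    [[0, 0, 0.01], [0, 0, 0], -1],
  ],
)

```text
clock: 14.35
tcp_pos: [0.5001, -0.0991, 0.1092]
tcp_rot: [[0.757, 0.654, 0.001], [0.654, -0.757, -0.001], [0.001, 0.001, -1.0]]
ft_force: [-7.1, -2.9, 23.4]
width: -0.001
gripper_force: 11.9
```

The force climbs steeply with hardly any travel, so the lever is at its stop. I rise clear and check.

jog_arm(
  steps=[
    [[0, 0, -0.2], [0, 0, 0], -1],
    [[0, 0, -0.6], [0, 0, 0], -1],
    [[0.4, 0, -1], [0, 0, 0], -1],
    [[0.4, 0, -1], [0, 0, 0], -1],
    [[0.4, 0, -1], [0, 0, 0], -1],
  ],
)

```text
clock: 14.98
tcp_pos: [0.5289, -0.0721, 0.206]
tcp_rot: [[0.756, 0.654, -0.002], [0.654, -0.756, -0.0], [-0.002, -0.001, -1.0]]
ft_force: [-0.4, 0.1, -0.4]
width: -0.001
gripper_force: 0.0
```

Run:
```python
from h import *
p,d=save('wrist','w5'); c=load('w5')
hsv=cv2.cvtColor(p,cv2.COLOR_BGR2HSV)
m=cv2.inRange(hsv,(0,130,50),(8,255,255))|cv2.inRange(hsv,(172,130,50),(180,255,255))
v,u=np.nonzero(m&(d>0).astype(np.uint8)*255); P=pts(c,np.c_[u,v],d[v,u]);D=np.hypot(P[:,0]-.5446,P[:,1]+.058);g=(D<.1)&(P[:,2]>.09);P=P[g];D=D[g]
for lo in np.arange(0,.1,.015):
    s=P[(D>=lo)&(D<lo+.015)]
    if len(s)>5: print(lo,len(s),s.mean(0).round(4).tolist())
```

```text
0.0 755 [0.5433, -0.0597, 0.1104]
0.015 404 [0.5287, -0.0729, 0.1107]
0.03 392 [0.5176, -0.0832, 0.1117]
0.045 385 [0.5064, -0.0934, 0.1112]
0.06 61 [0.5002, -0.0998, 0.1113]
```

View pics/w5.png

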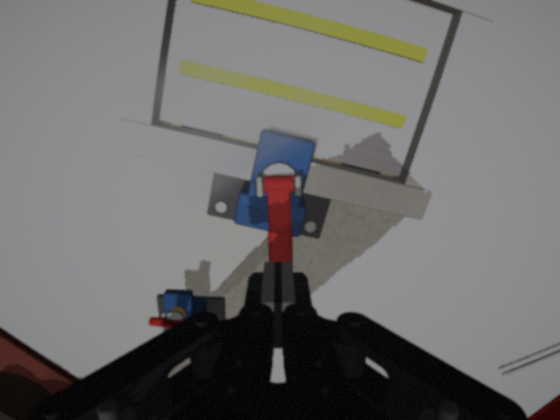

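The lever lies level, its top at 0.110–0.112 m along its whole length, running from (280,180) to beneath the fingers at (280,262). It is closed and nothing touches it, so I hand in.

```bash
python3 -c "
from workcell import r
print(r.hand_in())"
```

```text
the job is handed in; nothing more can be done
None
```

I turned the larger jig's bolt until snug (about 0.34 N m, roughly 31 N on the foot by estimate), pressed the lever to its stop where it now lies level, let go, and handed in with about 15 s on the clock; the judge's result wasn't shown.

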